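Clamp the bread-slicing guide's stop with its lever bolt

TASK

Fix the stop of the bread-slicing guide where it stands: with its lever still standing up, turn the lever bolt on the bridge clockwise (seen from above) until its foot is snug, finger-tight, on the stop's tongue, but do not crank it hard. Then fold the lever all the way over until it lies flat, and let go. Leave the stop where it is and do not disturb the loaf, the jar and the brush.

Things in the scene. Friction and masses are not known exactly. Their poses are not given: they have to be found in the camera images.
- guide: Fixed bread-slicing guide: wooden board 200 (x) x 300 (y) x 20 mm high, with an aluminium bridge over its middle. Origin: centre of the board's underside, on the work surface; the bolt's vertical axis passes through it. The bridge spans 104 mm along x, is 30 mm wide along y; its top at the bolt is 72 mm above the work surface.
- stop: Loose stop, 0.45 kg: a flat steel tongue 40 (x) x 190 (y) x 8 mm that lies on the board under the bridge, between low rails, with an upright wooden face 130 x 14 mm, 42 mm high, at its -y end (102 mm from the origin). Origin: centre of the tongue's underside, under the bolt.
- bolt: Lever bolt in the bridge; right-hand, 4 mm down per rad. Origin: on its axis at the lever's pin, 102 mm above the work surface at first; z up, pin along y. Runs free (0.03 N m) until its foot, a 21 mm rubber disc worn by an unknown amount, meets the tongue 5 to 16 mm down; then torque climbs by 0.5 to 1 N m per rad (jumpy: it sticks). Snug: 0.2 to 0.3 N m. Holds when let go.
- lever (a joint): Angle of the lever on the bolt: 0 = standing straight up (start), 1.57 = folded flat and level towards the bolt's +x. It stays where it is left (friction about 0.12 N m, plus its cam, which presses the foot 1 mm further down as it closes).
- lever_grip (a point): Point in the middle of the lever, 45 mm from the pin: a flat plain steel bar 9 mm thick (along the bolt's x while upright) and 20 mm wide (along y), reaching from 14 to 78 mm from the pin. Site axes: x across the thickness, y along the pin, z out along the lever.
- loaf: Bread loaf, 200 mm long, 76 mm high and wide, beyond the guide's +x side; leave alone. Origin: centre of its underside.
- jam_jar: Jam jar, 64 mm wide, 85 mm high, beyond the guide's +y end; leave alone. Origin: centre of its base.
- crumb_brush: Hand brush lying beyond the guide's -y end; leave alone. Origin: its underside, under its middle.
Things that resemble listed ones, but are neither listed nor needed, are in the scene too. Several things have the shape of the stop; the one meant has the colours described above.

How it is judged:
On the way, in this order (a step that is already met when the one before it is completed fails the run):
1. the bolt is turned snug (15 to 70 N under its foot) while the lever still stands up (under 0.35 rad) (contact force between bolt and stop between 15 and 70 N and value of joint lever below 0.35 rad), for 0.2 s.
2. the lever is folded flat (over 1.45 rad) (value of joint lever above 1.45 rad), for 0.2 s.
At the end, for the whole second after the job is handed in: The lever is folded flat (over 1.45 rad), the foot clamps the stop with more than 18 N, the stop rests within 6 mm of where it began (value of joint lever above 1.45 rad and contact force between bolt and stop above 18 N and distance of stop from where it was at the start of the episode below 0.006 m and linear speed of stop below 0.01 m/s); the robot touches nothing.
It fails at once if the bolt is over-tightened (over 85 N under its foot while the lever is up, or over 120 N at any time) ((contact force between bolt and stop above 85 N and value of joint lever below 0.35 rad) or contact force between bolt and stop above 120 N).
It fails at once if a bystander is moved by more than 25 mm (distance of any of loaf, jam_jar, crumb_brush from where it was at the start of the episode above 0.025 m).
It also fails if it takes over 72 s, if anything falls off the work surface, if the arm or the gripper's body presses on something with over 40 N, if the wrist force passes 120 N, or if a joint passes its speed limit or range.

ROBOT

A 6-joint arm with a two-finger parallel gripper is mounted at the origin on the work surface. World frame = base frame: x ahead of the robot, y to its left, z up, the work surface at z = 0. Lengths are in m, angles in rad, forces in N, time in s.
With the tool pointing down it reaches from about 0.375 to 0.9 m from the base axis. Payload 3.1 kg.
Tool frame: the origin (TCP) lies midway between the tips of the shut fingers; the grasp point (between the pads) lies 19 mm behind it; z points along the fingers, y is the line along which they close (so a half turn about z gives the same grasp; the last joint's range is limited). The gripper opens to 87 mm and grips with 3 to 60 N. Pads are 19 mm wide; open, the fingers measure 117 mm over their backs; the gripper's body (75 mm by 190 mm) begins 51 mm behind the grasp point.
Start: joints at [1.022, 0.527, 1.433, -0, 1.181, -0.178], TCP at [0.226, 0.583, 0.223] pointing down, gripper open.
Joint ranges: [-3.08, 3.08], [-0.75, 2.2], [0.22, 2.44], [-1.43, 4.57], [0, 2.65], [-2.85, 2.85]. Speed limits (rad/s): [2.79, 2.79, 3.14, 3.14, 3.14, 3.14].

INTERFACE

Orientations are given as a unit quaternion [x, y, z, w].
In Python, from cell import read_state, eyes, sign_off gives the robot as it stands.
- The arm moves only by the tool arm_command, never from a script. Its argument "commands" is a list of rows, each a list of 2 entries, a list of its own where there are three numbers: the shift along the tool's x, y, z in cm, then the turn about the tool's z in units of 6 degrees (1.0 is 6 degrees). In form: [[[tx, ty, tz], twist], ...]. A call has 1 to 5 rows; each row shifts and turns the commanded pose from where the row before left it, along the tool's axes as they then stand; what a row does not reach is not made up. A row lasts 1/10 s, in which the tool goes at most 50 mm and 8.59 degrees, less where a joint would pass 70% of its speed; a pose out of reach is approached as far as the arm can. A call with a gripper value outside its range is refused whole. "fingers" is the finger opening in cm, from 0 to 8.7, set as the call begins (left out, the last holds). The fingers move at their own pace and stop on an object; "newtons" is the grip in N (left out, the last holds). Time passes only in rows, so rows that do not move let the fingers close. It gives the time, the measured TCP pose, the force, the opening and the grip force at its end, in the units of the state.
- read_state(): the state, without advancing time (a new reading comes with each control period).
- eyes.grab_frame(name): name is "side" or "top" or "wrist"; returns a dict with "img" (420x560x3 uint8, red, green, blue), "fx", "fy", "cx", "cy" (pixels), "k1" (the pictures are not rectified: a ray, as slopes to the right and down, at radius r is drawn at 1 + k1 r^2 times it, then the intrinsics apply), "xyz" and "rotation" of the camera in the world. Camera axes: x right, y down, z forward; pixel columns grow to the right and rows downward; lengths in m; the calibration is good to about 2 mm. A picture is of the moment at which its call begins. There is no depth.
- sign_off(): hands the job in; it is judged then, once.
The state is a dict: "clock": time; "qpos": joint angles; "joint_vel": joint speeds; "effort": joint torques, N m; "eef_pos": TCP position; "tool_rot": TCP orientation; "contact_force": force on the tool from outside, world axes, zero at the start; "torque": the same for the moment, N m; "gripper_width": finger opening in m; "grasp_force": force on a finger pad.
Only numpy, scipy, OpenCV 4.12 (cv2) and the standard library are available. Lean on these libraries where they do the work, as an engineer would, in place of code of your own. Each camera call takes 0.05 s, during which the arm holds its last target. There are 200 camera calls.

## Working session

There is one attempt and no reset: what is moved stays moved. The work goes in short steps, Python scripts to look and compute and a tool call to move; the robot and the scene stay as the last step left them, time stands still between calls to the robot, and variables do not carry over. Pictures are saved under pics/ and viewed, at most 10 in all, crops included, and the job is handed in when it is done.

Besides the shell and the picture viewer there is one more tool, called after ">>>" as name(argument=value, ...) on one line, values as JSON. arm_command: Moves the arm, as the interface text tells. Its arguments: {"type":"object","properties":{"commands":{"type":"array","items":{"type":"array"}},"fingers":{"type":"number"},"newtons":{"type":"number"}},"required":["commands"]}

```bash
ls; mkdir -p pics; python3 - <<'E'
from cell import read_state, eyes
import cv2,numpy as np
s=read_state(); print({k:np.round(v,3).tolist() for k,v in s.items()})
ims=[]
for n in("side","top"):
    f=eyes.grab_frame(n); print(n,f["fx"],f["fy"],f["cx"],f["cy"],f["k1"],np.round(f["xyz"],3),np.round(f["rotation"],3).tolist())
    cv2.imwrite(f"pics/{n}0.png",f["img"][:,:,::-1])
E
```

```text
pics
{'clock': 0.0, 'qpos': [1.022, 0.528, 1.434, -0.0, 1.181, -0.179], 'joint_vel': [0.001, 0.0, 0.001, 0.0, -0.001, -0.001], 'effort': [-0.002, -44.005, -17.659, 0.063, 0.058, -0.0], 'eef_pos': [0.226, 0.582, 0.222], 'tool_rot': [0.184, 0.983, -0.001, -0.0], 'contact_force': [0.302, 0.835, -0.92], 'torque': [-0.043, 0.081, 0.014], 'grasp_force': 0.0, 'gripper_width': 0.087}
side 442.37550526572346 442.37550526572346 280.61993280468687 209.6078946617631 -0.09787604871827893 [ 0.265 -0.754  0.755] [0.892, -0.134, 0.077, -0.426]
top 482.7222005300561 482.7222005300561 286.3545882609806 206.65702742540788 -0.11214659469156127 [0.263 0.035 1.231] [-0.68, 0.726, -0.077, 0.071]
```

View pics/side0.png

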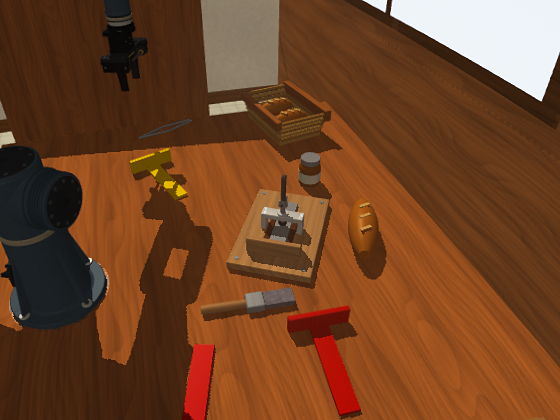

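View pics/top0.png

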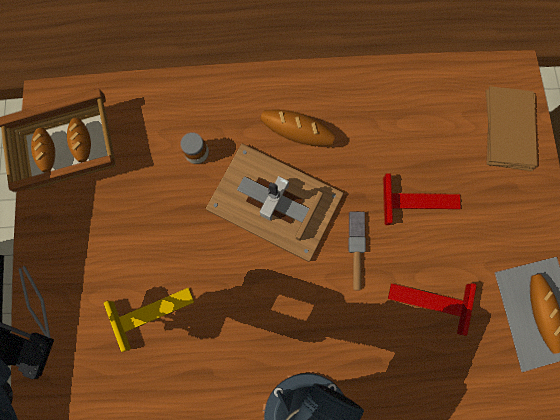

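The top view shows the guide (board corners at about (241,145), (345,191), (311,261), (207,208)). The stop with the steel tongue and wooden face sits under the bridge at (275,200). The look-alikes are red at (420,200) and (440,300), and yellow at (150,315). Only the steel and wood one fits the description. Next: an enlarged crop to confirm it.

```bash
cat > h.py <<'E'
from cell import read_state, eyes
import cv2,numpy as np
from scipy.spatial.transform import Rotation as R
def ray(f,u,v):
    K=np.array([[f["fx"],0,f["cx"]],[0,f["fy"],f["cy"]],[0,0,1]])
    p=cv2.undistortPoints(np.array([[[u,v]]],float),K,np.array([f["k1"],0,0,0,0]))[0,0]
    d=R.from_quat(f["rotation"]).apply([p[0],p[1],1]) if np.size(f["rotation"])==4 else np.array(f["rotation"])@[p[0],p[1],1]
    return np.array(f["xyz"]),d/np.linalg.norm(d)
def plane(f,u,v,z):
    c,d=ray(f,u,v); return c+d*(z-c[2])/d[2]
def tri(f1,p1,f2,p2):
    c1,d1=ray(f1,*p1); c2,d2=ray(f2,*p2)
    s=np.linalg.lstsq(np.c_[d1,-d2],c2-c1,rcond=None)[0]
    a,b=c1+s[0]*d1,c2+s[1]*d2
    return (a+b)/2,np.linalg.norm(a-b)
E
python3 - <<'E'
from h import *
t=eyes.grab_frame("top"); s=eyes.grab_frame("side")
P=[plane(t,u,v,.02) for u,v in [(241,145),(345,191),(311,261),(207,208)]]
P=np.array(P);print(P.round(4));print(np.linalg.norm(P-np.roll(P,-1,0),axis=1),P.mean(0))
a=cv2.resize(t["img"][140:265,205:350],None,fx=4,fy=4,interpolation=2)[:,:,::-1]
b=cv2.resize(s["img"][165:285,225:335],None,fx=5,fy=5,interpolation=2)[:,:,::-1]
cv2.imwrite("pics/ct.png",a);cv2.imwrite("pics/cs.png",b);print(a.shape,b.shape)
E
```

```text
[[ 0.6939  0.1243  0.02  ]
 [ 0.5511 -0.1384  0.02  ]
 [ 0.3767 -0.0368  0.02  ]
 [ 0.5297  0.2194  0.02  ]]
[0.29895176 0.20187982 0.29835744 0.18973772] [0.5378417  0.04212783 0.02      ]
(500, 580, 3) (600, 550, 3)
```

View pics/ct.png

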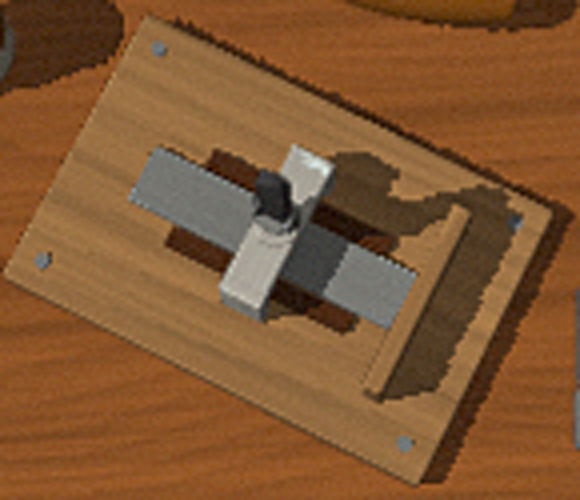

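View pics/cs.png

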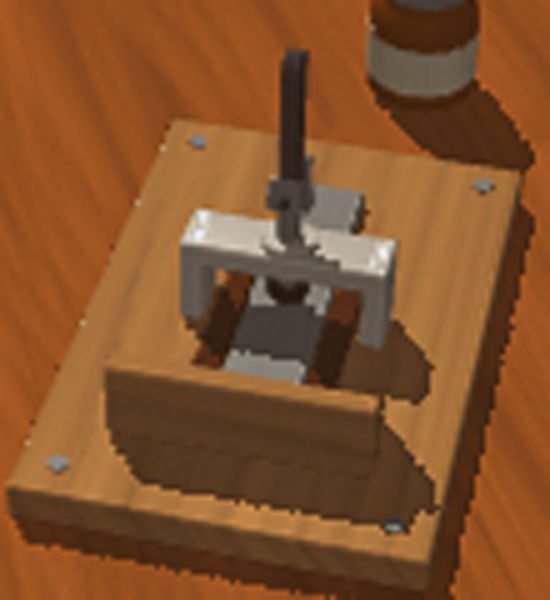

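The crops confirm it: steel tongue under the aluminium bridge, wooden face at the -y end. The lever is upright with its tip at side pixel (284,175) and top pixel about (272,185). The guide's centre is near (0.538, 0.042), its yaw is about -29°, and the board's sides come out at 0.30 x 0.20 m as they should. Moving above it now.

>>> arm_command(commands=[[[-3.7,-3.0,-0.6],0],[[-3.7,-3.0,-0.6],0],[[-3.7,-3.0,-0.6],0],[[-3.7,-3.0,-0.6],0],[[-3.7,-3.0,-0.6],0]])

```text
clock: 0.7
eef_pos: [0.345, 0.374, 0.2527]
tool_rot: [0.184, 0.983, -0.0, 0.0]
contact_force: [0.9, 0.2, -0.0]
gripper_width: 0.0872
grasp_force: 0.0
```

>>> arm_command(commands=[[[-3.7,-3.0,-0.6],0],[[-3.7,-3.0,-0.6],0],[[-3.7,-3.0,-0.6],0],[[-3.7,-3.0,-0.6],0],[[-3.7,-3.0,-0.6],0]])

```text
clock: 1.2
eef_pos: [0.4632, 0.167, 0.2829]
tool_rot: [0.184, 0.983, 0.0, 0.0]
contact_force: [0.6, -0.1, 0.7]
gripper_width: 0.0871
grasp_force: 0.0
```

```bash
python3 - <<'E'
from h import *
t=eyes.grab_frame("top"); s=eyes.grab_frame("side")
P=np.array([plane(t,u,v,.02) for u,v in [(242,143.75),(343.25,193.25),(310,261.25),(206.25,208)]]);print(P.round(4),P.mean(0))
print("tip",tri(t,(272.5,185),s,(284,175.5)))
st=read_state();print(st["eef_pos"],st["tool_rot"],st["qpos"],st["clock"])
w=eyes.grab_frame("wrist");print(w["xyz"],R.from_quat(w["rotation"]).as_matrix())
cv2.imwrite("pics/w1.png",w["img"][:,:,::-1])
E
```

```text
[[ 0.6972  0.1215  0.02  ]
 [ 0.5455 -0.1333  0.02  ]
 [ 0.3762 -0.0342  0.02  ]
 [ 0.5298  0.2213  0.02  ]] [0.53716774 0.04381989 0.02      ]
tip (array([0.54076826, 0.04566749, 0.17665807]), np.float64(0.004529822260565774))
[0.46661106 0.16428462 0.28350461] [ 1.87765897e-01  9.82210726e-01 -3.78648663e-04  2.43214490e-03] [ 0.11359186  0.27454611  1.67614237 -0.00234282  1.18648725 -1.07855556] 1.3
[0.38713057 0.19670969 0.44494479] [[ 3.68884717e-01  8.84285839e-01  2.86291147e-01]
 [ 9.29475047e-01 -3.50801374e-01 -1.14081253e-01]
 [-4.49108895e-04  3.08183308e-01 -9.51326887e-01]]
```

View pics/w1.png

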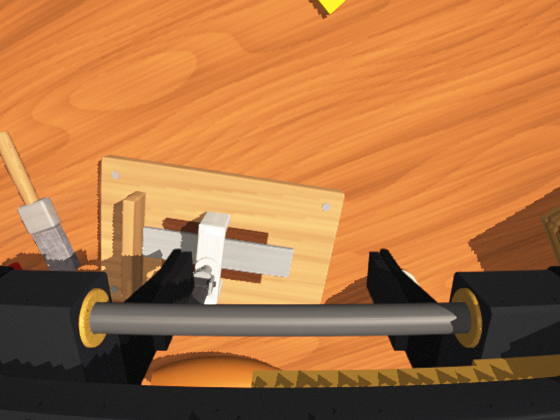

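The wrist picture shows the lever at about (205,280), partly hidden by the fingers. I'll move on so the wrist camera looks straight down on it.

>>> arm_command(commands=[[[-4.0,-1.7,0],0],[[-4.0,-1.7,0],0],[[-4.0,-1.7,0],0],[[-4.0,-1.7,0],0],[[-3.0,-1.7,0],0]])

```text
clock: 1.85
eef_pos: [0.61, 0.021, 0.282]
tool_rot: [0.184, 0.983, 0.0, -0.0]
contact_force: [-1.2, 0.1, 0.7]
gripper_width: 0.087
grasp_force: 0.0
```

```bash
python3 - <<'E'
from h import *
eyes.grab_frame("wrist");eyes.grab_frame("wrist")
st=read_state();print(st["eef_pos"],st["tool_rot"],st["qpos"],st["clock"])
w=eyes.grab_frame("wrist");print(w["xyz"],w["rotation"],w["fx"],w["cx"],w["cy"],w["k1"])
import pickle;pickle.dump(w,open("w2.pkl","wb"))
Rm=R.from_quat(w["rotation"]).as_matrix()
def proj(p):
    r=Rm.T@(np.array(p)-w["xyz"]);return cv2.projectPoints(r.reshape(1,1,3),np.zeros(3),np.zeros(3),np.array([[w["fx"],0,w["cx"]],[0,w["fy"],w["cy"]],[0,0,1]]),np.array([w["k1"],0,0,0,0]))[0].ravel()
u,v=proj([.539,.044,.13]);print(u,v)
x0,y0=int(u)-70,max(int(v)-60,0);print(x0,y0)
cv2.imwrite("pics/w2.png",cv2.resize(w["img"][y0:y0+120,x0:x0+140],None,fx=5,fy=5,interpolation=2)[:,:,::-1])
E
```

```text
[0.6113062  0.01877094 0.28163861] [ 1.85426716e-01  9.82657796e-01 -3.84576762e-04  6.64703374e-04] [-1.51393579e-01  4.49373826e-01  1.39799856e+00 -8.47873146e-04
  1.29291877e+00 -1.34894556e+00] 1.95
[0.53220892 0.05073424 0.4433901 ] [0.816025   0.55704746 0.08650426 0.12774325] 363.97381352811436 280.0264044676884 207.15341074348675 -0.0887390368097273
275.90054523236876 102.57180258347876
205 42
```

View pics/w2.png

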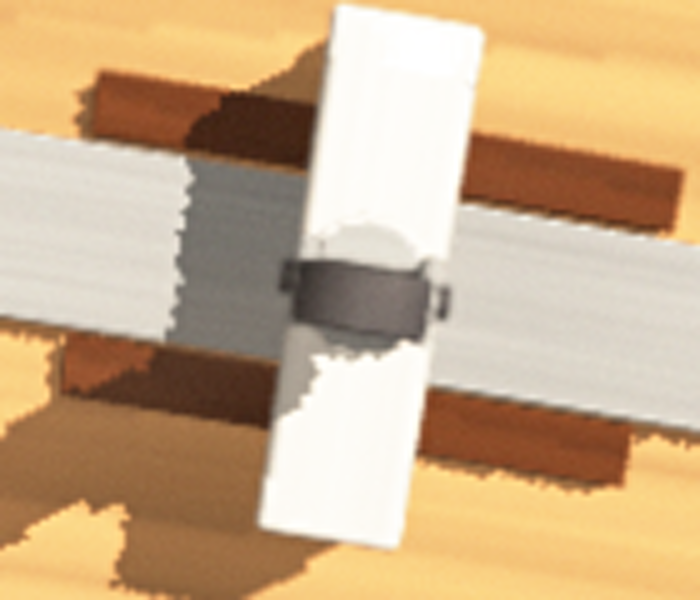

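The wrist crop shows the lever end-on at crop (362,298), which is wrist pixel (277.4,101.6). Its wide side and pin run along the tongue.

```bash
python3 - <<'E'
from h import *
import pickle;w=pickle.load(open("w2.pkl","rb"))
px=lambda a,b:(205+a/5,42+b/5)
for z in(.11,.15,.18): print(z,plane(w,*px(362,298),z))
d=plane(w,*px(447,302),.11)-plane(w,*px(288,275),.11);print("pin",d,np.degrees(np.arctan2(d[1],d[0])))
d=plane(w,*px(430,292),.178)-plane(w,*px(297,268),.178);print("lever",np.linalg.norm(d),np.degrees(np.arctan2(d[1],d[0])))
d=plane(w,*px(700,240),.028)-plane(w,*px(0,130),.028);print("tongue",np.degrees(np.arctan2(d[1],d[0])))
a=[plane(w,*px(*p),.072) for p in[(335,5),(485,30),(400,548),(258,527)]];print("bridge mid",np.mean(a,0),np.linalg.norm(a[0]-a[3]),np.linalg.norm(a[0]-a[1]))
E
```

```text
0.11 [0.53913665 0.04511596 0.11      ]
0.15 [0.53830546 0.04579004 0.15      ]
0.18 [0.53768207 0.0462956  0.18      ]
pin [0.01459839 0.024511   0.        ] 59.22258788419739
lever 0.01900466378668059 58.646074623163436
tongue 59.95353965308984
bridge mid [0.53811384 0.0464981  0.072     ] 0.10134781120561837 0.028971851642689787
```

>>> arm_command(commands=[[[3.9,-0.1,0],0],[[3.9,0,0],0],[[0,0,0],-1.3],[[0,0,0],-1.3],[[0,0,0],-1.3]])

```text
clock: 2.5
eef_pos: [0.5336, 0.0508, 0.2826]
tool_rot: [-0.023, 1.0, 0.001, -0.001]
contact_force: [-0.5, -0.2, -0.3]
gripper_width: 0.0867
grasp_force: 0.0
```

>>> arm_command(commands=[[[0,0,0],-1.4],[[0,0,0],-1.4],[[0,0,0],-1.4],[[0,0,0],-1.4],[[0,0,0],-1.4]])

```text
clock: 3.0
eef_pos: [0.5338, 0.0506, 0.2823]
tool_rot: [-0.38, 0.925, 0.001, -0.001]
contact_force: [0.2, 0.6, 0.3]
gripper_width: 0.0868
grasp_force: 0.0
```

>>> arm_command(commands=[[[0,0,0],-1.3],[[0,0,0],-1.2],[[0,0,0],0],[[0,0,0],0]], fingers=5)

```text
clock: 3.4
eef_pos: [0.5346, 0.0497, 0.2825]
tool_rot: [-0.493, 0.87, 0.001, -0.0]
contact_force: [0.1, 0.7, 0.3]
gripper_width: 0.0623
grasp_force: 0.0
```

```bash
cat >st.py <<'E'
from h import *
s=read_state();m=R.from_quat(s["tool_rot"]).as_matrix()
p=np.array(s["eef_pos"]);print(s["clock"],"p",p.round(4),"xyaw",np.degrees(np.arctan2(m[1,0],m[0,0])).round(2),"yyaw",np.degrees(np.arctan2(m[1,1],m[0,1])).round(2),"zax",m[:,2].round(3))
print("q",np.round(s["qpos"],3),"F",np.round(s["contact_force"],2),"T",np.round(s["torque"],3),"e6",s["effort"][5],"g",s["gripper_width"],s["grasp_force"])
d=np.array([.538,.046,.128])-p;print("to grip, tool axes cm",(m.T@d*100).round(2))
E
python3 st.py
```

```text
3.4 p [0.5346 0.0497 0.2825] xyaw -120.89 yyaw 149.11 zax [-0.001  0.001 -1.   ]
q [-0.116  0.34   1.578  0.     1.225 -2.718] F [0.05 0.68 0.3 ] T [0.072 0.051 0.005] e6 -0.022365428740158677 g 0.062326272577521526 0.0
to grip, tool axes cm [ 0.14 -0.5  15.45]
```

>>> arm_command(commands=[[[0.14,-0.5,3.5],0],[[0,0,4.0],0],[[0,0,4.0],0],[[0,0,3.0],0],[[0,0,0.9],0]])

```text
clock: 3.9
eef_pos: [0.5365, 0.0452, 0.1255]
tool_rot: [-0.493, 0.87, 0.002, -0.003]
contact_force: [-0.1, 0.2, -0.4]
gripper_width: 0.0502
grasp_force: 0.0
```

>>> arm_command(commands=[[[0,0,0],0]], fingers=2.5)

```text
clock: 4.0
eef_pos: [0.5384, 0.0448, 0.1276]
tool_rot: [-0.493, 0.87, 0.001, -0.001]
contact_force: [0.1, 0.4, 0.7]
gripper_width: 0.0469
grasp_force: 0.0
```

```bash
python3 st.py; python3 - <<'E'
from h import *
w=eyes.grab_frame("wrist");s=eyes.grab_frame("side")
a=cv2.resize(s["img"][150:250,235:335],(560,560),interpolation=2)
b=cv2.resize(w["img"],(700,525))[:,:,::-1]
cv2.imwrite("pics/w3.png",b);cv2.imwrite("pics/s3.png",a[:,:,::-1])
E
```

```text
4.0 p [0.5384 0.0448 0.1276] xyaw -120.88 yyaw 149.12 zax [-0.003  0.    -1.   ]
q [-0.124  0.551  1.732  0.     0.862 -2.727] F [0.06 0.43 0.69] T [ 0.094  0.123 -0.002] e6 0.008741558413021266 g 0.04693109189033072 0.0
to grip, tool axes cm [-0.08  0.09 -0.04]
```

View pics/w3.png

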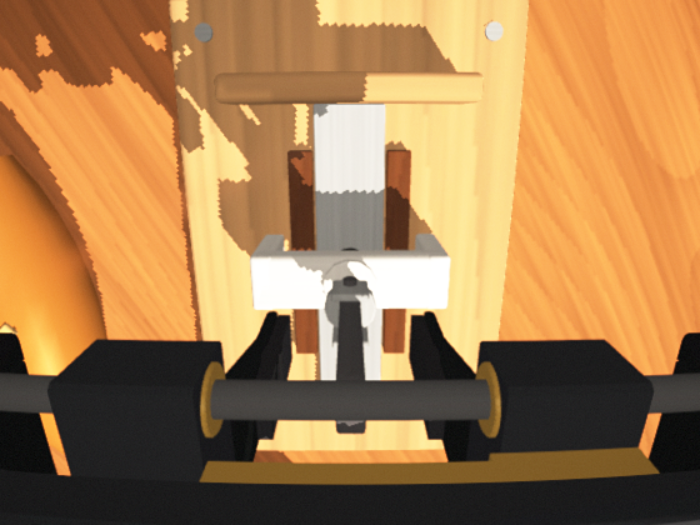

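The wrist view shows the lever at column 350, centred between the fingertips (283 and 420). Closing.

>>> arm_command(commands=[[[0,0,0],0],[[0,0,0],0],[[0,0,0],0],[[0,0,0],0],[[0,0,0],0]], fingers=0, newtons=40)

```text
clock: 4.6
eef_pos: [0.5387, 0.0448, 0.1291]
tool_rot: [-0.493, 0.87, 0.001, -0.0]
contact_force: [-2.5, 0.8, 5.2]
gripper_width: 0.009
grasp_force: 40.0
```

```bash
python3 st.py
```

```text
4.6 p [0.5387 0.0448 0.1291] xyaw -120.87 yyaw 149.13 zax [-0.001  0.001 -1.   ]
q [-1.240e-01  5.480e-01  1.732e+00  1.000e-03  8.630e-01 -2.728e+00] F [-2.47  0.76  5.17] T [ 0.483  0.581 -0.02 ] e6 -0.018002765136770904 g 0.008955101565898889 39.999797323253006
to grip, tool axes cm [-0.06  0.12  0.11]
```

>>> arm_command(commands=[[[0,0.1,0],0],[[0,0,0.06],1.4],[[0,0,0.06],1.4],[[0,0,0.06],1.4],[[0,0,0.06],1.4]])

```text
clock: 5.1
eef_pos: [0.5387, 0.0449, 0.1268]
tool_rot: [-0.218, 0.976, -0.0, 0.0]
contact_force: [-1.5, 0.7, 4.6]
gripper_width: 0.0091
grasp_force: 40.0
```

```bash
python3 st.py
```

```text
5.1 p [0.5387 0.0449 0.1268] xyaw -154.76 yyaw 115.24 zax [ 0.001 -0.    -1.   ]
q [-0.124  0.551  1.735 -0.     0.855 -2.135] F [-1.49  0.69  4.57] T [0.294 0.398 0.066] e6 -0.8511380665004253 g 0.009070236310392735 39.99441156629473
to grip, tool axes cm [ 0.01  0.13 -0.12]
```

>>> arm_command(commands=[[[0,0,0.06],1.4],[[0,0,0.06],1.4],[[0,0,0.06],1.4],[[0,0,0.06],1.0],[[0,0,0],0]])

```text
clock: 5.6
eef_pos: [0.5387, 0.0448, 0.1245]
tool_rot: [0.05, 0.999, -0.0, 0.0]
contact_force: [-3.0, 0.6, 7.1]
gripper_width: 0.0088
grasp_force: 40.0
```

```bash
python3 st.py
```

```text
5.6 p [0.5387 0.0448 0.1245] xyaw 174.24 yyaw 84.24 zax [ 0.001 -0.    -1.   ]
q [-0.124  0.555  1.736 -0.     0.85  -1.594] F [-2.97  0.63  7.15] T [ 0.168  0.412 -0.029] e6 0.23795834742486477 g 0.008791749343812815 40.001641851849854
to grip, tool axes cm [ 0.08  0.11 -0.35]
```

>>> arm_command(commands=[[[0,0,0.025],0.6],[[0,0,0.025],0.6],[[0,0,0.025],0.6],[[0,0,0.025],0.6]])

```text
clock: 6.0
eef_pos: [0.5387, 0.0447, 0.1236]
tool_rot: [0.175, 0.985, -0.0, 0.0]
contact_force: [-2.2, 0.3, 7.7]
gripper_width: 0.0086
grasp_force: 40.0
```

```bash
python3 st.py | sed -n 1,2p
```

```text
6.0 p [0.5387 0.0447 0.1236] xyaw 159.82 yyaw 69.82 zax [ 0.001 -0.    -1.   ]
q [-0.124  0.556  1.737 -0.     0.848 -1.342] F [-2.15  0.34  7.66] T [0.156 0.341 0.057] e6 -0.37075912579894066 g 0.008625452614958727 39.998808042146266
```

>>> arm_command(commands=[[[0,0,0.025],0.6],[[0,0,0.025],0.6],[[0,0,0.025],0.6],[[0,0,0.025],0.6]])

```text
clock: 6.4
eef_pos: [0.5387, 0.0447, 0.1226]
tool_rot: [0.297, 0.955, -0.0, 0.0]
contact_force: [-2.6, -0.3, 7.5]
gripper_width: 0.009
grasp_force: 40.0
```

```bash
python3 st.py | sed -n 1,2p
```

```text
6.4 p [0.5387 0.0447 0.1226] xyaw 145.43 yyaw 55.43 zax [ 0.001 -0.    -1.   ]
q [-0.124  0.558  1.738 -0.     0.845 -1.091] F [-2.61 -0.32  7.49] T [0.051 0.339 0.045] e6 -0.3706309385597706 g 0.008989757823197492 39.99886547215283
```

>>> arm_command(commands=[[[0,0,0.025],0.6],[[0,0,0.025],0.6],[[0,0,0.025],0.6],[[0,0,0.025],0.6]])

```text
clock: 6.8
eef_pos: [0.5386, 0.0447, 0.1216]
tool_rot: [0.414, 0.91, -0.0, 0.0]
contact_force: [-2.2, -0.2, 6.4]
gripper_width: 0.0084
grasp_force: 40.0
```

```bash
python3 st.py | sed -n 1,2p
```

```text
6.8 p [0.5386 0.0447 0.1216] xyaw 131.03 yyaw 41.03 zax [ 0.001 -0.    -1.   ]
q [-0.124  0.559  1.739 -0.     0.843 -0.84 ] F [-2.24 -0.19  6.42] T [0.037 0.396 0.077] e6 -0.37063200026750565 g 0.008409861505705093 39.99894598033279
```

>>> arm_command(commands=[[[0,0,0.02],0.5],[[0,0,0.02],0.5],[[0,0,0.02],0.5]])

```text
clock: 7.1
eef_pos: [0.5386, 0.0447, 0.1209]
tool_rot: [0.484, 0.875, -0.0, 0.0]
contact_force: [-1.8, -0.4, 6.8]
gripper_width: 0.0087
grasp_force: 40.0
```

```bash
python3 st.py | sed -n 1,2p
```

```text
7.1 p [0.5386 0.0447 0.1209] xyaw 122.05 yyaw 32.05 zax [ 0.001 -0.    -1.   ]
q [-0.124  0.56   1.739 -0.     0.842 -0.683] F [-1.76 -0.37  6.84] T [0.079 0.351 0.029] e6 -0.3092581406235695 g 0.008667418072591757 39.99933034647256
```

Still running free, so the last reading was noise.

>>> arm_command(commands=[[[0,0,0.025],0.6],[[0,0,0.025],0.6],[[0,0,0.025],0.6],[[0,0,0.025],0.6]])

```text
clock: 7.5
eef_pos: [0.5386, 0.0446, 0.12]
tool_rot: [0.59, 0.807, -0.0, 0.0]
contact_force: [-1.9, 0.7, 7.8]
gripper_width: 0.0086
grasp_force: 40.0
```

```bash
python3 st.py | sed -n 1,2p
```

```text
7.5 p [0.5386 0.0446 0.12  ] xyaw 107.64 yyaw 17.64 zax [ 0.    -0.001 -1.   ]
q [-1.24e-01  5.62e-01  1.74e+00 -1.00e-03  8.40e-01 -4.31e-01] F [-1.86  0.75  7.82] T [0.047 0.428 0.099] e6 -0.298807667568326 g 0.008637928188319115 39.999426626600325
```

e6, the effort of the last joint, has moved by 0.07 N m, so contact has begun. Smaller steps from here.

>>> arm_command(commands=[[[0,0,0.01],0.3],[[0,0,0.01],0.3],[[0,0,0.01],0.3]])

```text
clock: 7.8
eef_pos: [0.5386, 0.0447, 0.1198]
tool_rot: [0.627, 0.779, -0.0, 0.0]
contact_force: [-2.3, 0.9, 8.1]
gripper_width: 0.0084
grasp_force: 40.0
```

```bash
python3 st.py | sed -n 1,2p;python3 st.py | sed -n 2p
```

```text
7.8 p [0.5386 0.0447 0.1198] xyaw 102.33 yyaw 12.33 zax [ 0.    -0.001 -1.   ]
q [-1.24e-01  5.62e-01  1.74e+00 -1.00e-03  8.39e-01 -3.39e-01] F [-2.26  0.85  8.14] T [0.005 0.435 0.155] e6 -0.07213916396722198 g 0.008449579786865509 40.00049344729632
q [-1.24e-01  5.62e-01  1.74e+00 -1.00e-03  8.39e-01 -3.39e-01] F [-2.26  0.85  8.14] T [0.005 0.435 0.155] e6 -0.07213916396722198 g 0.008449579786865509 40.00049344729632
```

>>> arm_command(commands=[[[0,0,0.01],0.3],[[0,0,0.01],0.3],[[0,0,0.01],0.3],[[0,0,0.01],0.3]])

```text
clock: 8.2
eef_pos: [0.5385, 0.0447, 0.1194]
tool_rot: [0.675, 0.738, -0.0, 0.0]
contact_force: [-2.8, 1.0, 8.9]
gripper_width: 0.0087
grasp_force: 40.0
```

```bash
python3 st.py | sed -n 1,2p
```

```text
8.2 p [0.5385 0.0447 0.1194] xyaw 95.15 yyaw 5.15 zax [ 0.    -0.001 -1.   ]
q [-1.24e-01  5.63e-01  1.74e+00 -1.00e-03  8.38e-01 -2.13e-01] F [-2.83  1.02  8.85] T [0.003 0.491 0.143] e6 -0.015013273805379868 g 0.008660117485715843 40.000511328689754
```

>>> arm_command(commands=[[[0,0,0.01],0.3],[[0,0,0.01],0.3]])

```text
clock: 8.4
eef_pos: [0.5385, 0.0447, 0.1192]
tool_rot: [0.697, 0.717, -0.0, 0.0]
contact_force: [-1.6, -0.1, 8.4]
gripper_width: 0.0087
grasp_force: 40.0
```

```bash
python3 st.py | sed -n 1,2p;python3 - <<'E'
from h import *
for i in range(6):
    eyes.grab_frame("side");s=read_state();print(s["clock"],np.round(s["torque"],3),s["effort"][5],np.round(s["contact_force"],1))
E
```

```text
8.4 p [0.5385 0.0447 0.1192] xyaw 91.55 yyaw 1.55 zax [ 0.    -0.001 -1.   ]
q [-1.24e-01  5.63e-01  1.74e+00 -1.00e-03  8.38e-01 -1.50e-01] F [-1.6  -0.13  8.43] T [-0.014  0.469  0.2  ] e6 0.01338418631348759 g 0.00866576124557697 40.000817282125354
8.45 [-0.087  0.458  0.174] 0.24954386986792088 [-3.   0.6  8.1]
8.5 [0.014 0.445 0.114] 0.2226233622059226 [-2.6  0.8  7.8]
8.55 [-0.006  0.402  0.176] 0.1406635344028473 [-3.5  0.1  8.3]
8.6 [-0.051  0.452  0.1  ] 0.12595660518854856 [-2.1  0.5  7.6]
8.65 [-0.04   0.476  0.12 ] 0.12396390549838543 [-3.8  0.6  6.9]
8.7 [-0.041  0.466  0.103] 0.12387198396027088 [-2.1  0.5  7.2]
```

While turning, the torque was about 0.2 to 0.23 N m, by e6 and by the wrist moment. The foot is about 0.43 rad past contact and it held for 0.3 s, so it is snug. Now I open the fingers and rise so the tips are on the upper part of the lever.

>>> arm_command(commands=[[[0,0,0],0],[[0,0,0],0],[[0,0,0],0],[[0,0,-1.6],0],[[0,0,-1.7],0]], fingers=6)

```text
clock: 9.2
eef_pos: [0.538, 0.0448, 0.1507]
tool_rot: [0.697, 0.717, -0.001, -0.001]
contact_force: [0.7, -0.8, 0.2]
gripper_width: 0.0407
grasp_force: 0.0
```

>>> arm_command(commands=[[[0,0,0],0],[[0,0,0],0]])

```text
clock: 9.4
eef_pos: [0.5386, 0.0448, 0.1511]
tool_rot: [0.697, 0.717, 0.0, 0.0]
contact_force: [0.3, -0.6, -1.2]
gripper_width: 0.0559
grasp_force: 0.0
```

```bash
python3 st.py; python3 - <<'E'
from h import *
w=eyes.grab_frame("wrist");s=eyes.grab_frame("side")
a=cv2.resize(s["img"][130:250,225:345],(400,400),interpolation=2)
b=cv2.resize(w["img"][150:400,130:430],(400,333),interpolation=2)
c=np.zeros((400,800,3),np.uint8);c[:,:400]=a;c[:333,400:]=b
cv2.imwrite("pics/c4.png",c[:,:,::-1])
E
```

```text
9.4 p [0.5386 0.0448 0.1511] xyaw 91.55 yyaw 1.55 zax [ 0. -0. -1.]
q [-0.124  0.513  1.716 -0.     0.912 -0.151] F [ 0.28 -0.63 -1.23] T [-0.097  0.04   0.045] e6 0.0008783230987319257 g 0.055932240857029025 0.0
to grip, tool axes cm [ 0.12 -0.06  2.31]
```

View pics/c4.png

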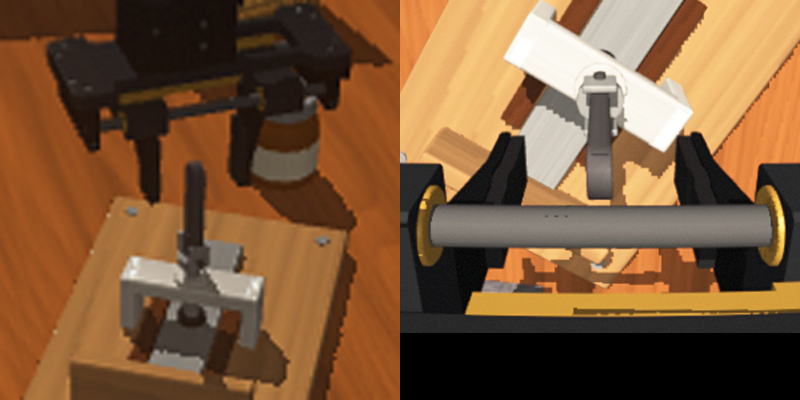

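The lever still stands upright, between the fingers (wrist crop column 600). Now a gentle push towards tool -y (world -x), the fold direction I expect, watching the force.

>>> arm_command(commands=[[[0,-1.2,0],0],[[0,-1.2,0],0],[[0,-0.3,0],0],[[0,-0.3,0],0]])

```text
clock: 9.9
eef_pos: [0.5086, 0.044, 0.1513]
tool_rot: [0.698, 0.717, 0.001, 0.001]
contact_force: [2.5, 0.1, -1.3]
gripper_width: 0.0604
grasp_force: 1.1
```

```bash
python3 st.py
```

```text
9.9 p [0.5086 0.044  0.1513] xyaw 91.54 yyaw 1.54 zax [ 0.002  0.    -1.   ]
q [-0.133  0.479  1.79   0.     0.871 -0.16 ] F [ 2.47  0.06 -1.27] T [-0.036 -0.338  0.004] e6 0.026535518118180335 g 0.06043379975651488 1.1284009739756584
to grip, tool axes cm [0.12 2.94 2.33]
```

>>> arm_command(commands=[[[0,-0.3,0],0]])

```text
clock: 10.0
eef_pos: [0.5061, 0.0439, 0.1514]
tool_rot: [0.698, 0.717, 0.001, 0.001]
contact_force: [2.3, 0.3, -1.0]
gripper_width: 0.0599
grasp_force: 1.1
```

```bash
python3 st.py
```

```text
10.0 p [0.5061 0.0439 0.1514] xyaw 91.54 yyaw 1.54 zax [ 0.002 -0.    -1.   ]
q [-0.134  0.476  1.796  0.     0.868 -0.161] F [ 2.35  0.26 -1.04] T [-0.006 -0.385  0.026] e6 0.024655142915435135 g 0.05989334878209587 1.085266063164454
to grip, tool axes cm [0.13 3.19 2.35]
```

A steady 2.3 N while it yields, so the direction is right. Continuing along the arc.

>>> arm_command(commands=[[[0,-0.8,0.1],0],[[0,-0.8,0.2],0],[[0,-0.7,0.3],0],[[0,-0.7,0.4],0],[[0,-0.6,0.5],0]])

```text
clock: 10.5
eef_pos: [0.4687, 0.0428, 0.1361]
tool_rot: [0.697, 0.717, -0.0, -0.0]
contact_force: [1.5, -2.1, 1.7]
gripper_width: 0.0603
grasp_force: 1.1
```

```bash
python3 st.py
```

```text
10.5 p [0.4687 0.0428 0.1361] xyaw 91.55 yyaw 1.55 zax [-0. -0. -1.]
q [-1.470e-01  4.630e-01  1.898e+00 -1.000e-03  7.810e-01 -1.740e-01] F [ 1.46 -2.09  1.67] T [-0.39  -0.193 -0.079] e6 -0.033568652579560876 g 0.060285347951640395 1.143419723957777
to grip, tool axes cm [0.14 6.94 0.81]
```

>>> arm_command(commands=[[[0,-0.5,0.5],0],[[0,-0.5,0.55],0],[[0,-0.4,0.65],0],[[0,-0.3,0.7],0]])

```text
clock: 10.9
eef_pos: [0.4522, 0.0425, 0.1117]
tool_rot: [0.697, 0.717, -0.0, -0.0]
contact_force: [2.0, -1.4, 2.0]
gripper_width: 0.06
grasp_force: 1.0
```

```bash
python3 st.py
```

```text
10.9 p [0.4522 0.0425 0.1117] xyaw 91.55 yyaw 1.55 zax [-0.  0. -1.]
q [-0.153  0.494  1.957  0.     0.691 -0.18 ] F [ 1.98 -1.38  2.01] T [-0.299 -0.258 -0.085] e6 -0.031729519832879305 g 0.06003052186411818 1.0347100859507918
to grip, tool axes cm [ 0.12  8.59 -1.63]
```

Now press down the rest of the way, in small steps with force checks.

>>> arm_command(commands=[[[0,-0.2,0.5],0],[[0,-0.1,0.5],0],[[0,0,0.4],0],[[0,0,0.2],0]])

```text
clock: 11.3
eef_pos: [0.4486, 0.0426, 0.0959]
tool_rot: [0.697, 0.717, -0.001, -0.001]
contact_force: [-3.1, -0.8, 11.9]
gripper_width: 0.0602
grasp_force: 6.0
```

```bash
python3 st.py
```

```text
11.3 p [0.4486 0.0426 0.0959] xyaw 91.57 yyaw 1.57 zax [-0.002  0.    -1.   ]
q [-0.154  0.524  1.975 -0.     0.645 -0.181] F [-3.1  -0.81 11.87] T [-0.285  0.155  0.006] e6 -0.034586533438414335 g 0.06015596781365224 5.994649166241288
to grip, tool axes cm [ 0.1   8.93 -3.23]
```

>>> arm_command(commands=[[[0,0,0.1],0],[[0,0,0],0]])

```text
clock: 11.5
eef_pos: [0.4487, 0.0425, 0.0959]
tool_rot: [0.697, 0.717, -0.0, -0.001]
contact_force: [-2.2, -0.8, 11.5]
gripper_width: 0.06
grasp_force: 6.1
```

```bash
python3 st.py
```

```text
11.5 p [0.4487 0.0425 0.0959] xyaw 91.57 yyaw 1.57 zax [-0.001  0.    -1.   ]
q [-0.154  0.524  1.976 -0.     0.643 -0.181] F [-2.15 -0.83 11.47] T [-0.28   0.152 -0.02 ] e6 -0.03646087716333568 g 0.06001218932980235 6.0975053161382675
to grip, tool axes cm [ 0.1   8.94 -3.23]
```

The height has stopped changing at 0.096, and I expected 0.0965 for a flat lever. I'll lift off and look.

>>> arm_command(commands=[[[0,0,-1.5],0],[[0,0,-4.0],0],[[0,0,-4.0],0],[[0,-2.0,-4.0],0],[[0,-2.0,0],0]])

```text
clock: 12.0
eef_pos: [0.412, 0.0412, 0.2341]
tool_rot: [0.697, 0.717, 0.003, 0.004]
contact_force: [0.5, -1.2, -1.9]
gripper_width: 0.0601
grasp_force: 0.0
```

```bash
python3 st.py; python3 - <<'E'
from h import *
eyes.grab_frame("wrist")
w=eyes.grab_frame("wrist");s=eyes.grab_frame("side")
a=cv2.resize(s["img"][170:290,225:345],(400,400),interpolation=2)
b=cv2.resize(w["img"],(400,300),interpolation=3)
c=np.zeros((400,800,3),np.uint8);c[:,:400]=a;c[:300,400:]=b
cv2.imwrite("pics/c5.png",c[:,:,::-1])
E
```

```text
12.0 p [0.412  0.0412 0.2341] xyaw 91.59 yyaw 1.59 zax [ 0.009 -0.001 -1.   ]
q [-0.172  0.221  1.923  0.     0.988 -0.2  ] F [ 0.45 -1.23 -1.94] T [-0.09   0.04   0.002] e6 0.06322417873889208 g 0.06011876498900262 0.0
to grip, tool axes cm [ 0.15 12.51 10.72]
```

View pics/c5.png

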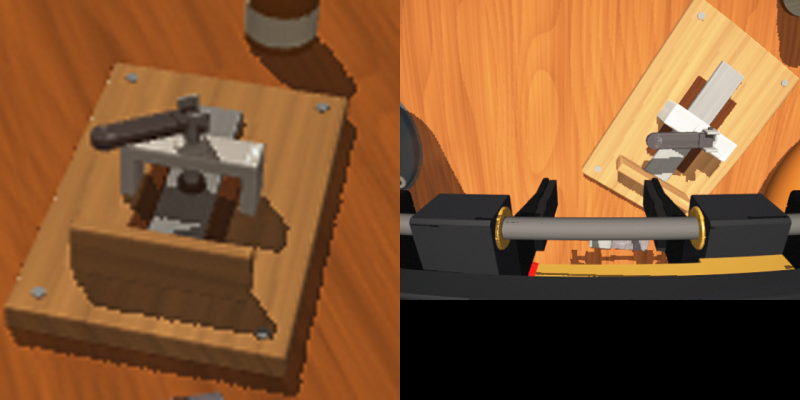

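The lever lies folded towards the robot (side crop, tip at (97,135), clevis at (193,112)). Next I check its level against where a flat lever should project.

```bash
python3 - <<'E'
from h import *
s=eyes.grab_frame("side");w=eyes.grab_frame("wrist")
def proj(f,p):
    Rm=R.from_quat(f["rotation"]).as_matrix()
    return cv2.projectPoints((Rm.T@(np.array(p)-f["xyz"])).reshape(1,1,3),np.zeros(3),np.zeros(3),np.array([[f["fx"],0,f["cx"]],[0,f["fy"],f["cy"]],[0,0,1]]),np.array([f["k1"],0,0,0,0]))[0].ravel()
for th in (1.2,1.35,1.45,1.57):
    a=np.array([.5385,.0447,.0915]);p=lambda r:a+[-r*np.sin(th),-r*.027,r*np.cos(th)]
    uv=[proj(s,p(r)) for r in(78,20) for r in [r/1000]]
    print(th,[((q-[225,170])/.3).round(1) for q in uv],"slope",((uv[0]-uv[1])[1]/(uv[0]-uv[1])[0]).round(3))
g=s["img"][170:290,225:345].astype(int)
m=((g.max(2)<95)&(g.max(2)-g.min(2)<25)).astype(np.uint8)
ys,xs=np.nonzero(m[30:50,25:52]);k=np.polyfit(xs,ys,1);print("measured slope",k,len(xs))
E
```

```text
1.2 [array([ 91.3, 105.1]), array([163.8, 114.2])] slope 0.126
1.35 [array([ 86.9, 118.4]), array([162.6, 117.5])] slope -0.012
1.45 [array([ 85.3, 127.2]), array([162.1, 119.7])] slope -0.098
1.57 [array([ 84.8, 137.6]), array([161.8, 122.3])] slope -0.198
measured slope [-0.20545477 12.57422922] 165
```

The measured slope is -0.205. Flat would give -0.198 and 1.45 rad would give -0.098, so the lever is fully folded. Handing in.

```bash
python3 -c "
from cell import sign_off
print(sign_off())"
```

```text
the job is handed in; nothing more can be done
None
```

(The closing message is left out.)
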